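Park the spring lock of the toy box and slide its lid open

ROBOT

A 6-joint arm with a two-finger parallel gripper is mounted at the origin on the work surface. World frame = base frame: x ahead of the robot, y to its left, z up, the work surface at z = 0. Lengths are in m, angles in rad, forces in N, time in s.
With the tool pointing down it reaches from about 0.425 to 0.95 m from the base axis. Payload 3.5 kg.
Tool frame: the origin (TCP) lies between the finger pads; the fingertips stand robot.tip_extent ahead of it and the grasp point (between the pads) lies 6 mm ahead of it (robot.tip_extent is the distance from the TCP to the fingertips, in m); z points along the fingers, y is the line along which they close (so a half turn about z gives the same grasp; the last joint's range is limited). The gripper opens to 85 mm and grips with 20 to 120 N. Pads are 22 mm wide; open, the fingers measure 114 mm over their backs; the gripper's body (76 mm by 85 mm) begins 54 mm behind the grasp point. The pads swing forward as they close: fully open they stand 13 mm farther back than shut.
Start: joints at [-1.336, 0.286, 1.577, -0, 1.279, -0.15], TCP at [0.253, -0.626, 0.256] pointing down, gripper open.
Joint ranges: [-2.77, 2.77], [-0.9, 2.22], [0.21, 2.48], [-1.53, 4.67], [0.24, 2.81], [-2.84, 2.84]. Speed limits (rad/s): [2.79, 2.79, 3.14, 3.14, 3.14, 3.14].

INTERFACE

Orientations are given as a unit quaternion [x, y, z, w].
In Python, from cell import robot, cams, order gives the robot as it stands.
- The arm moves only by the tool move_arm, never from a script. Its arguments are lists of equal length, an entry for each row: "jaw": the opening, from -1 (shut) to 1 (fully open), so that 0 is half open; "translation": the shift along the tool's x, y, z in cm, a list of three; "twist": the turn about the tool's z in degrees. In form: {"jaw": [jaw, ...], "translation": [[dx, dy, dz], ...], "twist": [twist, ...]}. A call has 1 to 5 rows; each row shifts and turns the commanded pose from where the row before left it, along the tool's axes as they then stand; what a row does not reach is not made up. A row lasts 1/12 s, in which the tool goes at most 41.7 mm and 7.16 degrees, less where a joint would pass 70% of its speed; a pose out of reach is approached as far as the arm can. A call is refused whole if a number of a shift passes 4.17 or a number of a turn 7.16, either way. A call with a gripper value outside its range is refused whole. The fingers move at their own pace and stop on an object; "force" is the grip in N (left out, the last holds). Time passes only in rows, so rows that do not move let the fingers close. It gives the time, the measured TCP pose, the force, the opening and the grip force at its end, in the units of the state.
- robot.sense(): the state, without advancing time (a new reading comes with each control period).
- cams.capture(name): name is "scene" or "top" or "wrist"; returns a dict with "color" (384x512x3 uint8, red, green, blue), "fx", "fy", "cx", "cy" (pixels), "cam_to_world" (4x4, takes a point from camera to world coordinates); the wrist camera has in their place "T_tool_cam" (4x4, takes a point from camera to tool coordinates, whose origin is the TCP and whose axes are the flange's). Camera axes: x right, y up, looking along -z (the intrinsics and any distortion apply to the point x, -y, -z); pixel columns grow to the right and rows downward; lengths in m; the calibration is good to about 2 mm. The wrist camera is an equidistant fisheye: a pixel r from the principal point sees the ray r / f radians off the axis. A picture is of the moment at which its call begins: read the wrist's pose just before it. There is no depth.
- order.hand_in(): hands the job in; it is judged then, once.
The state is a dict: "t": time; "qpos": joint angles; "qd": joint speeds; "joint_torque": joint torques, N m; "eef_pos": TCP position; "tool_rot": TCP orientation; "wrist_force": force on the tool from outside, world axes, zero at the start; "wrist_torque": the same for the moment, N m; "grip_width": finger opening in m; "grasp_force": force on a finger pad.
Only numpy, scipy, OpenCV 4.12 (cv2) and the standard library are available. Lean on these libraries where they do the work, as an engineer would, in place of code of your own. Each camera call takes 0.05 s, during which the arm holds its last target. There are 200 camera calls.

TASK

The wooden toy box on the bench is locked by the red spring knob on its top. Pull the knob up, turn it clockwise to its parking notch, feeling for the notch rather than forcing the knob, and let it snap in there so that the bolt stays up; then slide the lid fully open by its dark wooden handle and let go. Leave the other toys as they stand.

Things in the scene. Friction and masses are not known exactly. Their poses are not given: they have to be found in the camera images.
- toybox: Light wooden box screwed to the bench, 190 (x) x 280 (y) x 80 mm high; origin at the centre of its underside. Its 10 mm lid lies on top between low side rails (lid top 90 mm above the bench). A dark bridge strip, 80 mm wide, spans the lid at y = +80 mm (92 to 100 mm above the bench) and carries the lock.
- lock: Grey round lock housing on the bridge, 76 mm across, 31 mm high; origin at the centre of its underside, axes as the box. Inside, a follower on the knob's stem, 28 mm off the axis, runs over hidden notches: deep locking slot, smooth land, parking notch, land. Over 20 N between follower and housing damages it (0.4 N m of knob torque, pressing it onto the land, pulling past the end of lift).
- knob: Red spring knob on an upright axis through the housing's centre; origin on the axis, level with the housing's underside when down. Grip: an upright bar 20 mm thick (own x), 46 mm long (own y, along the box's y when locked), 40 to 68 mm above the origin, white mark on top at +y. A spring pulls it down, 6 N when down, 9 N on the land. Its bolt holds the lid until 7 mm of lift.
- knob_grip (a point): Point on the knob's axis in the red bar, 12 mm below its top, 25 mm above the housing's top when down; rises and turns with the knob.
- knob_turn (a joint): Turn of the knob in rad, growing clockwise seen from above; 0 locked (play about +-0.05), end stop 1.75. The parking notch lies somewhere between 0.9 and 1.4 (play about +-0.06, upright walls), different in every lock, and can only be felt: the knob, riding on the land under its spring, drops 5 mm into it and then turns no further.
- knob_lift (a joint): Lift of the knob in m: 0 down (locked), about 0.0078 resting in the parking notch, about 0.0125 resting on the land, 0.018 end of lift.
- lid: Sliding lid, 158 (x) x 262 (y) x 10 mm; origin at the centre of its underside, axes as the box.
- lid_grip (a point): Point on the lid's handle, a dark wooden bar 62 mm long (box x), 16 mm thick (box y) that stands 42 mm up from the lid's top; this point is at its middle, 29 mm above the lid's top (13 mm below the bar's top).
- lid_slide (a joint): How far the lid is slid open in m, along the box's -y; 0 closed, 0.12 fully open (end stop). Slides with 1 to 2 N of friction and stays where it is left.
- boat: Blue plastic toy boat, 150 x 56 x 72 mm, loose; origin under its hull. Bystander.
- bird: Ceramic bird figurine, 60 mm across, 78 mm high, loose; origin under its foot. Bystander.
- stacker: Wooden stacking peg toy with coloured discs, 80 mm across, 90 mm high, loose; origin under its base. Bystander.
- flashlight: Grey plastic flashlight lying along its x axis, 130 x 38 x 38 mm, loose; origin under its middle. Bystander.

How it is judged:
By the outcome, as a careful person would: the job done as asked, in the order asked, and still so for the second after the job is handed in, with the robot touching nothing.
It also fails if it takes over 67 s, if anything falls off the work surface, if the arm or the gripper's body presses on something with over 40 N, if the wrist force passes 120 N, or if a joint passes its speed limit or range.

## Working session

There is one attempt and no reset: what is moved stays moved. The work goes in short steps, Python scripts to look and compute and a tool call to move; the robot and the scene stay as the last step left them, time stands still between calls to the robot, and variables do not carry over. Pictures are saved under pics/ and viewed, at most 10 in all, crops included, and the job is handed in when it is done.

Besides the shell and the picture viewer there is one more tool, called after "Call:" as name([rows], argument=value, ...), one row to a line, values as JSON. move_arm: Moves the arm, as the interface text tells. Its arguments: {"type":"object","properties":{"jaw":{"type":"array"},"translation":{"type":"array"},"twist":{"type":"array"},"force":{"type":"number"}},"required":["jaw","translation","twist"]}

```bash
mkdir -p pics; ls
python3 - <<'E'
from cell import robot,cams,order
import cv2,numpy as np
s=robot.sense(); print({k:np.round(v,3) for k,v in s.items()}, robot.tip_extent)
for n in("scene","top"):
    c=cams.capture(n); cv2.imwrite(f"pics/{n}0.png",c["color"][:,:,::-1]); print(n,c["fx"],c["fy"],c["cx"],c["cy"],np.round(c["cam_to_world"],3).tolist(),[k for k in c])
a=cv2.imread("pics/scene0.png");b=cv2.imread("pics/top0.png")
cv2.imwrite("pics/both.png",np.vstack([a,b])[:, :] if 0 else cv2.resize(np.hstack([a,b]),(800,300)))
E
```

```text
pics
{'t': np.float64(0.0), 'qpos': array([-1.336,  0.287,  1.578, -0.   ,  1.279, -0.15 ]), 'qd': array([ 0.001,  0.002, -0.002, -0.001,  0.001,  0.001]), 'joint_torque': array([-1.0000e-03, -4.0599e+01, -2.9262e+01, -0.0000e+00,  6.0000e-03,
       -0.0000e+00]), 'eef_pos': array([ 0.253, -0.625,  0.255]), 'tool_rot': array([ 0.982,  0.191, -0.   , -0.001]), 'wrist_force': array([-0.259, -0.6  , -0.46 ]), 'wrist_torque': array([-0.02 ,  0.041, -0.027]), 'grasp_force': np.float64(0.0), 'grip_width': np.float64(0.085)} 0.025
scene 420.51701592532896 420.51701592532896 256.8467723801941 190.82639315753946 [[-0.113, -0.856, 0.505, 0.969], [0.994, -0.093, 0.064, 0.178], [-0.008, 0.509, 0.861, 0.768], [0.0, 0.0, 0.0, 1.0]] ['color', 'fx', 'fy', 'cx', 'cy', 'cam_to_world']
top 425.58857915559634 425.58857915559634 261.4608902663068 190.43821295452642 [[-0.016, 0.997, -0.081, 0.52], [-1.0, -0.017, -0.015, 0.106], [-0.016, 0.081, 0.997, 0.957], [0.0, 0.0, 0.0, 1.0]] ['color', 'fx', 'fy', 'cx', 'cy', 'cam_to_world']
```

View pics/top0.png

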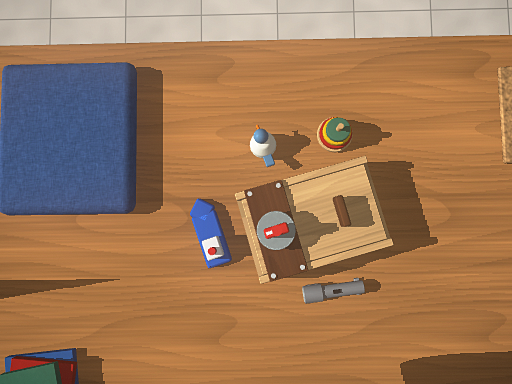

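View pics/scene0.png

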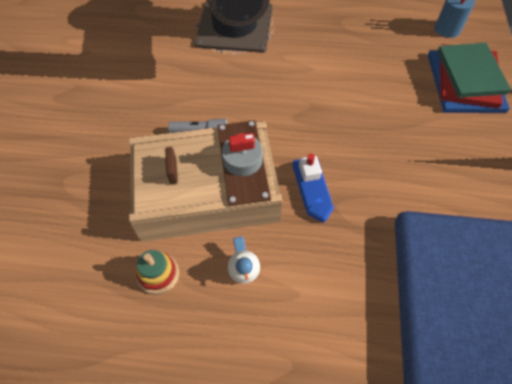

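The top view shows the knob at about (276,230), the handle at (342,210), the box turned about 15°, the boat to the left, and the flashlight just below the box. The scene view shows the knob at (241,142) and the handle at (172,165).

```bash
cat > h.py <<'E'
from cell import robot,cams,order
import cv2,numpy as np
from scipy.spatial.transform import Rotation as R
def cast(c,uv,z):
    T=np.array(c["cam_to_world"]); d=T[:3,:3]@np.array([(uv[0]-c["cx"])/c["fx"],-(uv[1]-c["cy"])/c["fy"],-1]); o=T[:3,3]
    return o+d*(z-o[2])/d[2]
E
python3 - <<'E'
from h import *
for n,(x0,y0,x1,y1) in dict(top=(225,150,405,290),scene=(120,110,290,240)).items():
    c=cams.capture(n); im=c["color"]; hsv=cv2.cvtColor(im,cv2.COLOR_RGB2HSV)
    m=np.zeros(im.shape[:2],np.uint8); m[y0:y1,x0:x1]=1
    H,S,V=[hsv[...,i].astype(int) for i in range(3)]
    red=(((H<6)|(H>172))&(S>170)&(V>90)&(m>0))
    grey=((S<45)&(V>70)&(m>0)); 
    dark=((V<125)&(V>40)&(S>90)&(H<16)&(m>0)&~red)
    for nm,mk in dict(red=red,grey=grey,dark=dark).items():
        k,l,st,ce=cv2.connectedComponentsWithStats(mk.astype(np.uint8))
        for i in range(1,k):
            if st[i,4]>60:
                p=np.argwhere(l==i)[:,::-1].astype(np.float32); r=cv2.minAreaRect(p)
                print(n,nm,st[i],np.round(ce[i],1),[np.round(q,1) for q in r])
    cv2.imwrite(f"pics/{n}c.png",cv2.resize(im[y0:y1,x0:x1,::-1],None,fx=4.4 if n=="top" else 4.4,fy=4.2,interpolation=cv2.INTER_CUBIC) if 0 else cv2.resize(im[y0:y1,x0:x1,::-1],None,fx=4,fy=4,interpolation=cv2.INTER_CUBIC))
E
```

```text
top red [264 223  25  16 218] [276.8 229.9] [array([275.9, 230.3]), array([10.3, 23.8]), np.float64(72.9)]
top grey [251 150  24  10 117] [261.8 152.5] [array([262.5, 154.5]), array([ 9., 23.]), np.float64(90.0)]
top grey [257 211  38  39 894] [275.5 230. ] [array([275.5, 230. ]), array([38., 37.]), np.float64(90.0)]
top grey [302 278  63  12 396] [337.5 285.8] [array([333. , 283.5]), array([62., 11.]), np.float64(0.0)]
top dark [272 150  31  20 351] [287.4 157.5] [array([287. , 159.5]), array([30., 19.]), np.float64(0.0)]
top dark [ 258  161  147  121 4454] [351.2 230.1] [array([337.6, 223.1]), array([ 96.8, 165.4]), np.float64(71.6)]
top dark [ 244  180   50   50 1201] [267.3 200.6] [array([268.5, 204.9]), array([42.8, 39.6]), np.float64(73.8)]
top dark [333 195  18  32 290] [341.9 210.9] [array([341.6, 210.9]), array([31.4, 11. ]), np.float64(73.3)]
top dark [225 206  27  60 721] [235.3 241.8] [array([238. , 235.5]), array([59., 26.]), np.float64(90.0)]
top dark [359 277  22  13 180] [370.7 283.9] [array([369.5, 283. ]), array([12., 21.]), np.float64(90.0)]
scene red [229 133  24 
[... 156 characters left out ...]
rray([10.2, 58.2]), np.float64(87.5)]
scene grey [222 139  41  37 924] [243.  159.6] [array([242. , 157.3]), array([35.6, 40. ]), np.float64(88.0)]
scene dark [ 180  121   90   85 2488] [231.8 168.7] [array([222.6, 167.1]), array([82.8, 80.8]), np.float64(78.7)]
scene dark [153 127  16   7  80] [160.  130.4] [array([160.5, 130. ]), array([15.,  6.]), np.float64(0.0)]
scene dark [ 120  146   21   94 1143] [126.4 197.2] [array([126.1, 193.4]), array([93.3, 19.8]), np.float64(85.1)]
scene dark [143 147  34  37 852] [160.8 168.3] [array([159.5, 165. ]), array([36., 33.]), np.float64(90.0)]
scene dark [276 162  14  34 291] [283.7 175.2] [array([282.5, 178.5]), array([33., 13.]), np.float64(90.0)]
```

View pics/topc.png

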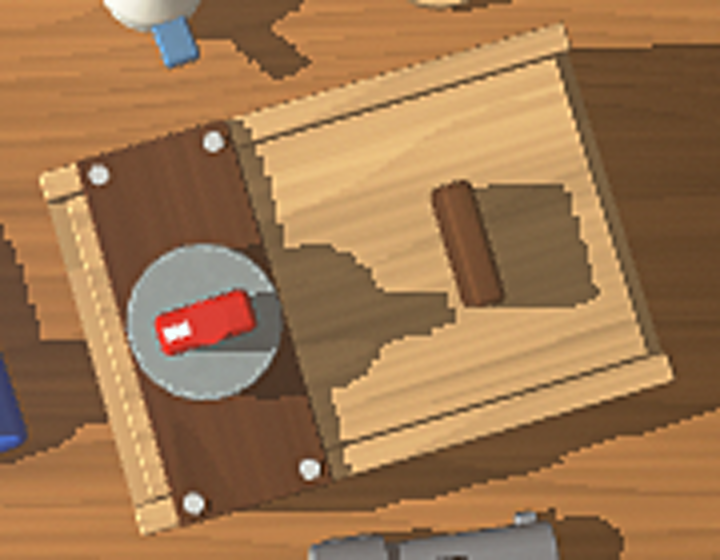

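View pics/scenec.png

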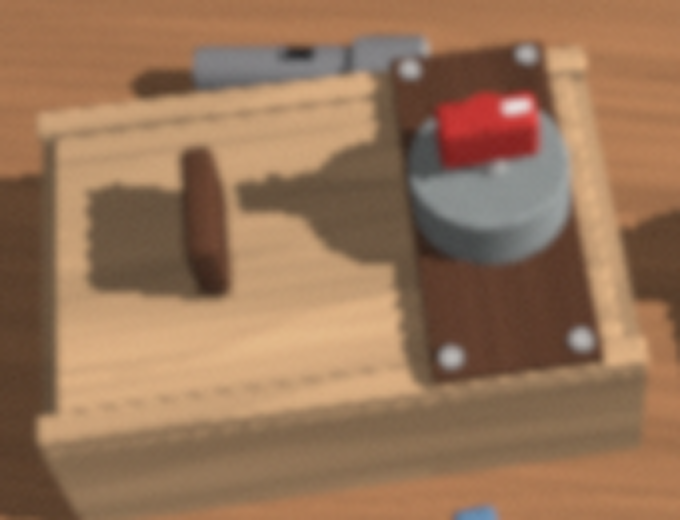

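Crops: in the top view the screws are at (98,175), (213,141), (309,467), (193,503) and the handle is centred near (467,243). In the scene view the screws are at (410,69), (527,54), (581,339), (451,357), the bar top is around (489,105), and the handle top is around (200,150) to (217,295).

Run:
```python
from h import *
P={"top":((225,150),[(98,175),(213,141),(309,467),(193,503)],(203,321),(206.5,323),(467,243)),
"scene":((120,110),[(410,69),(527,54),(581,339),(451,357)],(489,174),(489,113),(200,223))}
for n,(o,sc,hs,kn,hd) in P.items():
    c=cams.capture(n); f=lambda p,z:cast(c,np.array(p)/4+o-.375,z)[:2]
    S=np.array([f(p,.102) for p in sc]); print(n,"scr",S.round(4).tolist(),S.mean(0).round(4))
    e=[S[1]-S[0],S[2]-S[1],S[3]-S[2],S[0]-S[3]]; print([np.round(np.degrees(np.arctan2(v[1],v[0])),1) for v in e],[np.linalg.norm(v).round(4) for v in e])
    print("housing",f(hs,.131).round(4),"knob",f(kn,.168).round(4),"handle",f(hd,.132).round(4))
```

```text
top scr [[0.5842, 0.1439], [0.6004, 0.0856], [0.4372, 0.0411], [0.4204, 0.099]] [0.5106 0.0924]
[np.float64(-74.5), np.float64(-164.8), np.float64(106.2), np.float64(15.3)] [np.float64(0.0604), np.float64(0.1691), np.float64(0.0602), np.float64(0.1698)]
housing [0.5105 0.0928] knob [0.51   0.0918] handle [ 0.546  -0.0353]
scene scr [[0.437, 0.0418], [0.421, 0.0995], [0.5846, 0.1441], [0.6005, 0.0863]] [0.5108 0.0929]
[np.float64(105.5), np.float64(15.2), np.float64(-74.7), np.float64(-164.8)] [np.float64(0.0599), np.float64(0.1696), np.float64(0.0599), np.float64(0.1694)]
housing [0.5179 0.0939] knob [0.5109 0.0944] handle [ 0.56   -0.0335]
```

Call:
move_arm([
  [0,0,0],
  [0,0,0],
  [0,0,0],
  [0,0,0],
  [0,0,0],
], jaw=[0.2,0.2,0.2,0.2,0.2], twist=[-7,-7,-7,-7,-7], force=30)

```text
t: 0.72
eef_pos: [0.2534, -0.6256, 0.2562]
tool_rot: [0.877, 0.48, 0.0, -0.0]
wrist_force: [-0.0, 0.0, 0.4]
grip_width: 0.0516
grasp_force: 0.0
```

Call:
move_arm([
  [0,0,0],
  [0,0,0],
  [0,0,0],
  [0,0,0],
  [0,0,0],
], jaw=[0.2,0.2,0.2,0.2,0.2], twist=[-7,-7,-7,-7,-7])

```text
t: 1.13
eef_pos: [0.2534, -0.6256, 0.2562]
tool_rot: [0.692, 0.722, 0.0, -0.0]
wrist_force: [0.8, 0.4, 0.0]
grip_width: 0.0516
grasp_force: 0.0
```

Call:
move_arm([
  [0,0,0],
  [0,0,0],
  [0,3,0],
  [0,4,0],
  [0,4,0],
], jaw=[0.2,0.2,0.2,0.2,0.2], twist=[-7,-6.3,0,0,0])

```text
t: 1.55
eef_pos: [0.3597, -0.5966, 0.2564]
tool_rot: [0.607, 0.794, 0.0, 0.0]
wrist_force: [0.6, -0.6, -0.1]
grip_width: 0.0512
grasp_force: 0.0
```

Call:
move_arm([
  [2,3,0],
  [2,3,0],
  [2,3,0],
  [2,3,0],
  [2,3,0],
], jaw=[0.2,0.2,0.2,0.2,0.2], twist=[0,0,0,0,0])

```text
t: 1.97
eef_pos: [0.4786, -0.4589, 0.2563]
tool_rot: [0.606, 0.795, 0.0, -0.0]
wrist_force: [1.3, -0.6, -0.1]
grip_width: 0.0511
grasp_force: 0.0
```

Call:
move_arm([
  [3,2,0],
  [3,2,0],
  [3,2,0],
  [3,2,0],
  [3,2,0],
], jaw=[0.2,0.2,0.2,0.2,0.2], twist=[0,0,0,0,0])

```text
t: 2.38
eef_pos: [0.5347, -0.2875, 0.2564]
tool_rot: [0.606, 0.795, 0.0, 0.0]
wrist_force: [0.3, -0.3, 0.1]
grip_width: 0.0512
grasp_force: 0.0
```

Call:
move_arm([
  [3.5,1,0],
  [3.5,1,0],
  [3.5,1,0],
  [3.5,1,0],
  [3,0,0],
], jaw=[0.2,0.2,0.2,0.2,0.2], twist=[0,0,0,0,0])

```text
t: 2.8
eef_pos: [0.5283, -0.1123, 0.2565]
tool_rot: [0.606, 0.796, 0.0, 0.0]
wrist_force: [0.4, -0.3, 0.2]
grip_width: 0.0513
grasp_force: 0.0
```

Call:
move_arm([
  [3,0,0],
  [3,0,0],
  [3,0,0],
  [3,0,0],
  [0,0,0],
], jaw=[0.2,0.2,0.2,0.2,0.2], twist=[0,0,0,0,0])

```text
t: 3.22
eef_pos: [0.4947, 0.0049, 0.2563]
tool_rot: [0.605, 0.796, 0.001, -0.001]
wrist_force: [1.1, -0.8, -0.7]
grip_width: 0.051
grasp_force: 0.0
```

Call:
move_arm([
  [2.7,1.3,0],
  [2.7,1.3,0],
  [2.65,1.25,0],
  [0,0,0],
  [0,0,0],
], jaw=[0.2,0.2,0.2,0.2,0.2], twist=[0,0,0,0,0])

```text
t: 3.63
eef_pos: [0.5122, 0.0894, 0.2563]
tool_rot: [0.605, 0.796, -0.0, 0.0]
wrist_force: [0.5, -0.6, 0.7]
grip_width: 0.0512
grasp_force: 0.0
```

Run:
```python
from h import *
s=robot.sense(); c=cams.capture("wrist"); print(s["eef_pos"].round(4),s["tool_rot"].round(4),c["fx"],c["cx"],c["cy"],np.round(c["T_tool_cam"],4).tolist(),np.round(s["wrist_force"],2))
np.savez("w1",eef=s["eef_pos"],rot=s["tool_rot"],fx=c["fx"],cx=c["cx"],cy=c["cy"],T=c["T_tool_cam"])
cv2.imwrite("pics/w1.png",c["color"][:,:,::-1])
```

```text
[0.5122 0.0894 0.2563] [ 6.054e-01  7.959e-01 -2.000e-04  2.000e-04] 297.3186396354542 255.11603533951782 192.50186827099182 [[0.0001, 0.954, 0.2998, 0.0759], [1.0, -0.0001, -0.0001, -0.0001], [-0.0001, 0.2998, -0.954, -0.1184], [0.0, 0.0, 0.0, 1.0]] [ 0.5  -0.56  0.74]
```

View pics/w1.png

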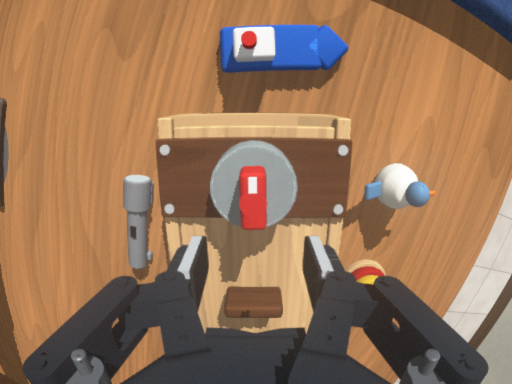

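The wrist view shows the knob square to the frame at x≈253 with the housing centre at (253.5,185). The screws are at (164,150), (343,150), (338,209), (169,209) and the handle is centred at (254,303).

Run:
```python
from h import *
w=np.load("w1.npz")
def ray(uv,z):
    x=uv[0]-w["cx"];y=uv[1]-w["cy"];r=np.hypot(x,y);a=r/w["fx"]
    d=np.array([np.sin(a)*x/r,-np.sin(a)*y/r,-np.cos(a)])
    T=np.eye(4);T[:3,:3]=R.from_quat(w["rot"]).as_matrix();T[:3,3]=w["eef"];T=T@w["T"]
    d=T[:3,:3]@d;o=T[:3,3]; return (o+d*(z-o[2])/d[2])[:2]
S=np.array([ray(p,.102) for p in [(164,150),(343,150),(338,209),(169,209)]])
v=S[1]-S[0]+S[2]-S[3]; print(S.mean(0),np.degrees(np.arctan2(v[1],v[0])),np.linalg.norm(v)/2)
print("housing",ray((253.5,185),.131),"knobtop ends",ray((253,167),.168),ray((253.5,222),.168))
print("handle",[ray(p,.132).round(4) for p in [(226,288),(281,288),(282,317),(225,317)]])
```

```text
[0.50978589 0.09149626] 15.484170500022906 0.17052641662283996
housing [0.50919908 0.09475093] knobtop ends [0.50267777 0.11781016] [0.51426813 0.07706362]
handle [array([ 0.5109, -0.0147]), array([0.5636, 0.    ]), array([ 0.5767, -0.0369]), array([ 0.5184, -0.0532])]
```

Call:
move_arm([
  [0.35,-0.15,2.5],
  [0,0,2.5],
  [0,0,2.5],
  [0,0,1.8],
  [0,0,0],
], jaw=[0.2,0.2,0.2,0.2,0.2], twist=[0,0,0,0,0])

```text
t: 4.1
eef_pos: [0.5067, 0.0903, 0.1587]
tool_rot: [0.607, 0.795, -0.003, -0.004]
wrist_force: [-1.3, 0.2, -0.1]
grip_width: 0.051
grasp_force: 0.0
```

Call:
move_arm([
  [0,0,0],
  [0,0,0],
  [0,0,0],
  [0,0,0],
  [0,0,0],
], jaw=[-0.1,-0.3,-0.5,-1,-1], twist=[0,0,0,0,0], force=30)

```text
t: 4.52
eef_pos: [0.51, 0.0912, 0.1654]
tool_rot: [0.606, 0.795, -0.0, 0.001]
wrist_force: [-3.8, -3.4, 5.8]
grip_width: 0.0194
grasp_force: 31.0
```

Call:
move_arm([
  [0,0,0],
  [0,0,0],
  [0,0,0],
], jaw=[-1,-1,-1], twist=[0,0,0])

```text
t: 4.77
eef_pos: [0.51, 0.0912, 0.1654]
tool_rot: [0.606, 0.795, -0.0, 0.001]
wrist_force: [-3.8, -2.9, 6.3]
grip_width: 0.0193
grasp_force: 31.0
```

Run:
```python
from h import *
s=robot.sense()
for k in("eef_pos","tool_rot","wrist_force","wrist_torque"): print(k,np.round(s[k],4))
```

```text
eef_pos [0.51   0.0912 0.1654]
tool_rot [ 6.061e-01  7.954e-01 -5.000e-04  8.000e-04]
wrist_force [-3.8386 -2.8915  6.3203]
wrist_torque [-0.4203  0.7416  0.0169]
```

Call:
move_arm([
  [0,-0.13,-0.2],
  [0,0,-0.2],
  [0,0,-0.2],
  [0,0,-0.2],
  [0,0,0],
], jaw=[-1,-1,-1,-1,-1], twist=[0,0,0,0,0], force=50)

```text
t: 5.18
eef_pos: [0.5097, 0.0912, 0.1713]
tool_rot: [0.606, 0.795, 0.001, 0.002]
wrist_force: [5.1, -1.4, -7.2]
grip_width: 0.019
grasp_force: 50.8
```

Call:
move_arm([
  [0,0,-0.2],
  [0,0,-0.2],
  [0,0,-0.2],
  [0,0,0],
  [0,0,0],
], jaw=[-1,-1,-1,-1,-1], twist=[0,0,0,0,0])

```text
t: 5.6
eef_pos: [0.5097, 0.0911, 0.1767]
tool_rot: [0.606, 0.795, 0.001, 0.002]
wrist_force: [6.2, -1.6, -7.8]
grip_width: 0.0194
grasp_force: 50.6
```

Call:
move_arm([
  [-0.05,0.07,-0.15],
  [0,0,-0.15],
  [0,0,-0.1],
  [0,0,0],
  [0,0,0],
], jaw=[-1,-1,-1,-1,-1], twist=[0,0,0,0,0])

```text
t: 6.02
eef_pos: [0.5098, 0.0911, 0.1802]
tool_rot: [0.606, 0.795, 0.001, 0.001]
wrist_force: [5.0, -0.6, -7.8]
grip_width: 0.0193
grasp_force: 50.5
```

```bash
cat > s.py <<'E'
from h import *
s=robot.sense()
for k in("eef_pos","tool_rot","wrist_force","wrist_torque"): print(k,np.round(s[k],4))
q=s["tool_rot"]; print("yaw y",np.degrees(2*np.arctan2(q[1],q[0]))-90, "q",np.round(s["qpos"],3))
E
python3 s.py
```

```text
eef_pos [0.5098 0.0911 0.1802]
tool_rot [0.6064 0.7952 0.0009 0.0011]
wrist_force [ 5.0192 -0.6343 -7.7774]
wrist_torque [-0.1952 -0.8713  0.0137]
yaw y 15.34262006416165 q [-0.019  0.015  2.028  0.     1.096 -0.287]
```

Call:
move_arm([
  [0,0,0],
  [0,0,0],
  [0,0,0],
  [0,0,0],
  [0,0,0],
], jaw=[-1,-1,-1,-1,-1], twist=[2,2,2,2,0])

```text
t: 6.43
eef_pos: [0.5096, 0.0911, 0.1801]
tool_rot: [0.661, 0.751, 0.001, 0.001]
wrist_force: [5.3, -1.2, -9.8]
grip_width: 0.0192
grasp_force: 50.5
```

```bash
python3 s.py
```

```text
eef_pos [0.5096 0.0911 0.1801]
tool_rot [6.606e-01 7.507e-01 7.000e-04 8.000e-04]
wrist_force [ 5.3385 -1.2133 -9.8081]
wrist_torque [-0.1984 -0.9361 -0.0468]
yaw y 7.301369531993416 q [-0.019  0.015  2.028 -0.     1.096 -0.147]
```

Call:
move_arm([
  [0,-0.05,0],
  [0,0,0],
  [0,0,0],
  [0,0,0],
  [0,0,0],
], jaw=[-1,-1,-1,-1,-1], twist=[3,4,4,4,4])

```text
t: 6.85
eef_pos: [0.5091, 0.0911, 0.1804]
tool_rot: [0.776, 0.631, 0.001, 0.001]
wrist_force: [5.2, -0.4, -9.1]
grip_width: 0.0191
grasp_force: 50.6
```

```bash
python3 s.py
```

```text
eef_pos [0.5091 0.0911 0.1804]
tool_rot [7.760e-01 6.307e-01 8.000e-04 7.000e-04]
wrist_force [ 5.1631 -0.4311 -9.0772]
wrist_torque [-0.1674 -0.8081  0.0575]
yaw y -11.795153457732965 q [-0.019  0.014  2.029  0.     1.097  0.187]
```

Call:
move_arm([
  [0,0.1,0],
  [0,0,0],
  [0,0,0],
  [0,0,0],
  [0,0,0],
], jaw=[-1,-1,-1,-1,-1], twist=[4,4,4,4,0])

```text
t: 7.27
eef_pos: [0.5089, 0.0911, 0.1798]
tool_rot: [0.856, 0.517, -0.001, -0.001]
wrist_force: [2.7, 0.8, -8.9]
grip_width: 0.0192
grasp_force: 50.5
```

```bash
python3 s.py
```

```text
eef_pos [0.5089 0.0911 0.1798]
tool_rot [ 8.557e-01  5.174e-01 -6.000e-04 -6.000e-04]
wrist_force [ 2.676   0.7594 -8.8699]
wrist_torque [-0.1089 -0.5377 -0.0461]
yaw y -27.681223989878482 q [-0.019  0.016  2.028  0.     1.099  0.464]
```

Call:
move_arm([
  [0,0.03,0.1],
  [0,0,0],
  [0,0,0],
], jaw=[-1,-1,-1], twist=[0,0,0])

```text
t: 7.52
eef_pos: [0.5089, 0.0911, 0.1793]
tool_rot: [0.855, 0.518, -0.001, -0.001]
wrist_force: [-0.9, 1.0, -8.7]
grip_width: 0.0194
grasp_force: 50.5
```

Call:
move_arm([
  [0,0,0.06],
  [0,0,0],
  [0,0,0],
], jaw=[-1,-1,-1], twist=[0,0,0])

```text
t: 7.77
eef_pos: [0.509, 0.0911, 0.1791]
tool_rot: [0.856, 0.518, -0.001, -0.001]
wrist_force: [-2.3, 2.0, -9.6]
grip_width: 0.0191
grasp_force: 50.5
```

Call:
move_arm([
  [0,0,0.06],
  [0,0,0],
  [0,0,0],
], jaw=[-1,-1,-1], twist=[0,0,0])

```text
t: 8.02
eef_pos: [0.509, 0.0911, 0.1789]
tool_rot: [0.856, 0.518, -0.001, -0.001]
wrist_force: [-4.8, 2.9, -7.4]
grip_width: 0.0194
grasp_force: 50.8
```

Call:
move_arm([
  [0,0,0.06],
  [0,0,0],
  [0,0,0],
], jaw=[-1,-1,-1], twist=[0,0,0])

```text
t: 8.27
eef_pos: [0.5091, 0.0911, 0.1788]
tool_rot: [0.856, 0.518, -0.001, -0.001]
wrist_force: [-6.6, 3.4, -5.7]
grip_width: 0.0194
grasp_force: 51.2
```

Call:
move_arm([
  [0,0,0.06],
  [0,0,0],
  [0,0,0],
], jaw=[-1,-1,-1], twist=[0,0,0])

```text
t: 8.52
eef_pos: [0.5091, 0.0911, 0.1786]
tool_rot: [0.856, 0.518, -0.001, -0.001]
wrist_force: [-6.4, 2.7, -3.3]
grip_width: 0.0188
grasp_force: 51.4
```

```bash
python3 s.py
```

```text
eef_pos [0.5091 0.0911 0.1786]
tool_rot [ 0.8555  0.5177 -0.0012 -0.0011]
wrist_force [-6.3524  2.7357 -3.2887]
wrist_torque [0.2596 0.8129 0.009 ]
yaw y -27.638237967428225 q [-2.000e-02  1.900e-02  2.027e+00  1.000e-03  1.099e+00  4.630e-01]
```

Call:
move_arm([
  [0,-0.07,0.05],
  [0,0,0],
  [0,0,0],
  [0,0,0],
], jaw=[-1,-1,-1,-1], twist=[1,1,1,0])

```text
t: 8.85
eef_pos: [0.5089, 0.0912, 0.1785]
tool_rot: [0.869, 0.495, -0.001, -0.0]
wrist_force: [-5.5, 2.1, -2.4]
grip_width: 0.0193
grasp_force: 51.4
```

```bash
python3 s.py
```

```text
eef_pos [0.5089 0.0912 0.1785]
tool_rot [ 8.690e-01  4.948e-01 -8.000e-04 -5.000e-04]
wrist_force [-5.5261  2.1303 -2.4067]
wrist_torque [ 0.1535  0.7547 -0.1745]
yaw y -30.685979259776794 q [-0.019  0.018  2.028 -0.     1.097  0.516]
```

Call:
move_arm([
  [0,-0.05,0],
  [0,0,0],
  [0,0,0],
], jaw=[-1,-1,-1], twist=[1,1,0])

```text
t: 9.1
eef_pos: [0.5089, 0.0912, 0.1785]
tool_rot: [0.878, 0.479, -0.0, 0.0]
wrist_force: [-5.3, 1.2, -1.6]
grip_width: 0.0188
grasp_force: 51.5
```

```bash
python3 s.py
```

```text
eef_pos [0.5089 0.0912 0.1785]
tool_rot [ 8.776e-01  4.794e-01 -4.000e-04  0.000e+00]
wrist_force [-5.3     1.1974 -1.6025]
wrist_torque [ 0.0735  0.8146 -0.0301]
yaw y -32.70616655431881 q [-0.019  0.017  2.029 -0.     1.096  0.552]
```

Call:
move_arm([
  [0,-0.04,0.02],
  [0,0,0],
  [0,0,0],
], jaw=[-1,-1,-1], twist=[1,1,0])

```text
t: 9.35
eef_pos: [0.5088, 0.0913, 0.1782]
tool_rot: [0.886, 0.464, -0.0, 0.0]
wrist_force: [-5.8, 1.0, -0.7]
grip_width: 0.019
grasp_force: 51.8
```

Call:
move_arm([
  [0,0,0],
  [0,0,0],
  [0,0,0],
], jaw=[-1,-1,-1], twist=[1,1,0])

```text
t: 9.6
eef_pos: [0.5087, 0.0913, 0.1778]
tool_rot: [0.894, 0.448, -0.0, 0.0]
wrist_force: [-5.1, -0.1, -1.3]
grip_width: 0.0192
grasp_force: 51.6
```

```bash
python3 s.py
```

```text
eef_pos [0.5087 0.0913 0.1778]
tool_rot [ 8.939e-01  4.482e-01 -0.000e+00  2.000e-04]
wrist_force [-5.1203 -0.1339 -1.3094]
wrist_torque [-0.136   0.7741 -0.138 ]
yaw y -36.73970203200211 q [-0.019  0.018  2.03  -0.     1.094  0.623]
```

Call:
move_arm([
  [0,-0.04,0],
  [0,0,0],
  [0,0,0],
], jaw=[-1,-1,-1], twist=[1,1,0])

```text
t: 9.85
eef_pos: [0.5086, 0.0914, 0.1771]
tool_rot: [0.902, 0.433, 0.0, 0.001]
wrist_force: [-2.0, -1.4, -3.6]
grip_width: 0.019
grasp_force: 51.2
```

Call:
move_arm([
  [0,0,0],
  [0,0,0],
  [0,0,0],
], jaw=[-1,-1,-1], twist=[1,1,0])

```text
t: 10.1
eef_pos: [0.5086, 0.0914, 0.1767]
tool_rot: [0.909, 0.417, 0.0, 0.001]
wrist_force: [-0.4, -2.2, -7.3]
grip_width: 0.0193
grasp_force: 50.8
```

```bash
python3 s.py
```

```text
eef_pos [0.5086 0.0914 0.1767]
tool_rot [9.089e-01 4.169e-01 3.000e-04 5.000e-04]
wrist_force [-0.4382 -2.1747 -7.3437]
wrist_torque [-0.4729 -0.0504 -0.0754]
yaw y -40.71581475083177 q [-1.800e-02  1.800e-02  2.032e+00 -1.000e-03  1.091e+00  6.930e-01]
```

Call:
move_arm([
  [0,0,0.1],
  [0,0,0],
  [0,0,0],
], jaw=[-1,-1,-1], twist=[0,0,0])

```text
t: 10.35
eef_pos: [0.5086, 0.0914, 0.176]
tool_rot: [0.909, 0.417, 0.0, 0.001]
wrist_force: [1.2, -4.1, -7.8]
grip_width: 0.0193
grasp_force: 50.9
```

```bash
python3 s.py
```

```text
eef_pos [0.5086 0.0914 0.176 ]
tool_rot [9.087e-01 4.174e-01 3.000e-04 5.000e-04]
wrist_force [ 1.2279 -4.1146 -7.8371]
wrist_torque [-0.6423 -0.1736 -0.0615]
yaw y -40.661509582668884 q [-1.800e-02  1.900e-02  2.032e+00 -1.000e-03  1.089e+00  6.920e-01]
```

Call:
move_arm([
  [0,0,0.1],
  [0,0,0],
  [0,0,0],
], jaw=[-1,-1,-1], twist=[0,0,0])

```text
t: 10.6
eef_pos: [0.5085, 0.0915, 0.1753]
tool_rot: [0.909, 0.417, 0.0, 0.001]
wrist_force: [0.6, -4.2, -5.8]
grip_width: 0.0192
grasp_force: 51.0
```

Call:
move_arm([
  [0,0,0.08],
  [0,0,0],
  [0,0,0],
], jaw=[-1,-1,-1], twist=[0,0,0])

```text
t: 10.85
eef_pos: [0.5085, 0.0915, 0.1748]
tool_rot: [0.909, 0.417, 0.0, 0.001]
wrist_force: [1.1, -5.3, -4.6]
grip_width: 0.0189
grasp_force: 51.2
```

```bash
python3 s.py
```

```text
eef_pos [0.5085 0.0915 0.1748]
tool_rot [9.087e-01 4.175e-01 2.000e-04 5.000e-04]
wrist_force [ 1.0528 -5.3056 -4.5788]
wrist_torque [-0.9673 -0.046  -0.1317]
yaw y -40.65141883323372 q [-1.800e-02  2.100e-02  2.033e+00 -1.000e-03  1.087e+00  6.920e-01]
```

Call:
move_arm([
  [-0.04,0.05,0.02],
  [0,0,0],
  [0,0,0],
  [0,0,0],
  [0,0,0],
], jaw=[-1,-1,-0.5,-0.3,-0.2], twist=[0,0,0,0,0], force=20)

```text
t: 11.27
eef_pos: [0.5093, 0.0919, 0.1755]
tool_rot: [0.909, 0.418, 0.002, -0.0]
wrist_force: [0.7, 0.6, 0.4]
grip_width: 0.034
grasp_force: 0.0
```

```bash
python3 s.py
python3 - <<'E'
from h import *
c=cams.capture("scene"); im=c["color"]; cv2.imwrite("pics/s2.png",cv2.resize(im[90:250,120:300,::-1],None,fx=3.6,fy=3.6,interpolation=cv2.INTER_CUBIC))
E
```

```text
eef_pos [0.5093 0.0919 0.1755]
tool_rot [ 9.087e-01  4.175e-01  1.500e-03 -1.000e-04]
wrist_force [0.7335 0.58   0.4402]
wrist_torque [ 0.0136 -0.0095 -0.0028]
yaw y -40.64125132677541 q [-1.800e-02  2.000e-02  2.032e+00  2.000e-03  1.087e+00  6.900e-01]
```

Call:
move_arm([
  [0,0,-1],
  [0,0,-2.5],
  [0,0,-2.5],
  [0,0,-2],
  [0,0,0],
], jaw=[0,0,0,0,0], twist=[0,0,0,0,0])

```text
t: 11.73
eef_pos: [0.5112, 0.0914, 0.2609]
tool_rot: [0.909, 0.418, 0.005, 0.002]
wrist_force: [0.6, 0.3, 1.5]
grip_width: 0.0427
grasp_force: 0.0
```

Call:
move_arm([
  [0,0,0],
  [0,0,0],
  [0,0,0],
  [0,0,0],
  [0,0,0],
], jaw=[0.2,0.2,0.2,0.2,0.2], twist=[7,7,7,7,6])

```text
t: 12.15
eef_pos: [0.5082, 0.0914, 0.2541]
tool_rot: [0.991, 0.131, -0.0, -0.0]
wrist_force: [0.2, -0.8, 0.3]
grip_width: 0.0511
grasp_force: 0.0
```

```bash
python3 s.py
python3 - <<'E'
from h import *
s=robot.sense(); c=cams.capture("wrist")
np.savez("w2",eef=s["eef_pos"],rot=s["tool_rot"],fx=c["fx"],cx=c["cx"],cy=c["cy"],T=c["T_tool_cam"])
cv2.imwrite("pics/w2.png",c["color"][:,:,::-1])
E
```

```text
eef_pos [0.5082 0.0914 0.2541]
tool_rot [ 9.914e-01  1.307e-01 -1.000e-04 -3.000e-04]
wrist_force [ 0.1939 -0.8047  0.3395]
wrist_torque [-0.0036 -0.0289 -0.01  ]
yaw y -74.9771814651747 q [-1.900e-02 -6.500e-02  1.964e+00  1.000e-03  1.243e+00  1.289e+00]
```

View pics/w2.png

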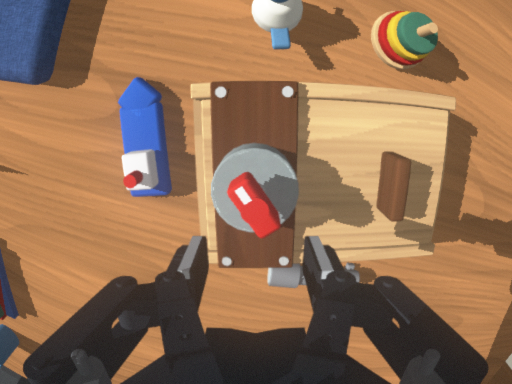

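The knob is parked, turned about 56°, at (254,203) with its white mark at upper left. The handle is at (395,187), with its far edge at x≈407, and the other toys stand as before.

Run:
```python
from h import *
w=np.load("w2.npz")
def ray(uv,z):
    x=uv[0]-w["cx"];y=uv[1]-w["cy"];r=np.hypot(x,y);a=r/w["fx"]
    d=np.array([np.sin(a)*x/r,-np.sin(a)*y/r,-np.cos(a)])
    T=np.eye(4);T[:3,:3]=R.from_quat(w["rot"]).as_matrix();T[:3,3]=w["eef"];T=T@w["T"]
    d=T[:3,:3]@d;o=T[:3,3]; return (o+d*(z-o[2])/d[2])[:2]
for p in [(410,158),(405,220),(390,153),(383,212)]: print(ray(p,.132).round(4))
print(ray((253.5,186),.131),[ray(p,.1715).round(4) for p in [(230,181),(247,173),(280,228),(264,237)]])
```

```text
[ 0.577  -0.0355]
[ 0.5199 -0.0554]
[ 0.5751 -0.0139]
[ 0.5217 -0.0283]
[0.51420418 0.09371115] [array([0.5249, 0.1134]), array([0.5335, 0.1033]), array([0.4994, 0.0692]), array([0.4892, 0.0787])]
```

Call:
move_arm([
  [0.3,3.4,0],
  [0,3.4,0],
  [0,3.4,0],
  [0,3.2,0],
  [0,0,0],
], jaw=[0.2,0.2,0.2,0.2,0.2], twist=[0,0,0,0,0])

```text
t: 12.62
eef_pos: [0.5478, -0.0417, 0.2543]
tool_rot: [0.991, 0.132, 0.0, 0.001]
wrist_force: [-0.2, -0.7, 0.1]
grip_width: 0.051
grasp_force: 0.0
```

Call:
move_arm([
  [0,0,2.5],
  [0,0,2.5],
  [0,0,2.5],
  [0,0,1.5],
  [0,0,0],
], jaw=[0.2,0.2,0.2,0.2,0.2], twist=[0,0,0,0,0])

```text
t: 13.03
eef_pos: [0.5438, -0.0361, 0.1597]
tool_rot: [0.991, 0.134, -0.004, -0.002]
wrist_force: [-1.2, -0.7, -0.7]
grip_width: 0.0511
grasp_force: 0.0
```

```bash
python3 s.py
python3 - <<'E'
from h import *
c=cams.capture("top"); im=c["color"]; cv2.imwrite("pics/t3.png",cv2.resize(im[140:300,220:400,::-1],None,fx=3.6,fy=3.6,interpolation=cv2.INTER_CUBIC))
E
```

```text
eef_pos [ 0.5438 -0.0361  0.1597]
tool_rot [ 0.9909  0.1344 -0.004  -0.0019]
wrist_force [-1.2057 -0.6528 -0.6834]
wrist_torque [ 0.0377  0.0466 -0.032 ]
yaw y -74.55522645521981 q [-2.530e-01  1.080e-01  1.972e+00  1.000e-03  1.071e+00  1.048e+00]
```

View pics/t3.png

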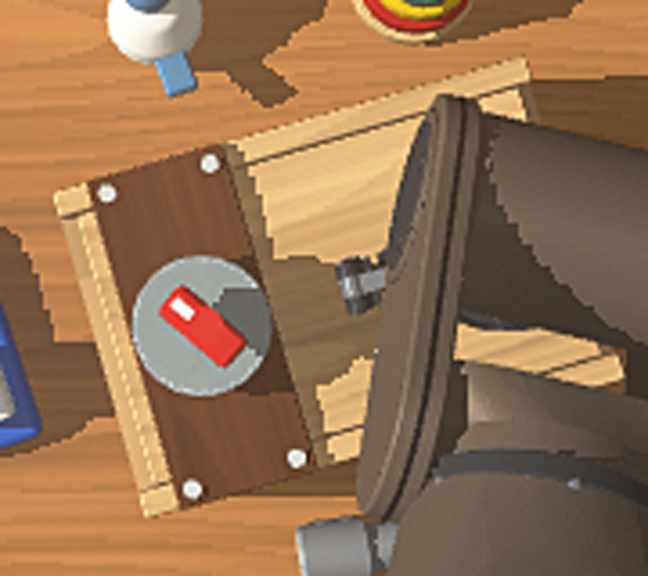

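The arm hides the handle; the knob is still parked at (203,327). I'll lower onto the handle and close.

Call:
move_arm([
  [0,0,1.3],
  [0,0,1.3],
  [0,0,1.2],
  [0,0,0],
  [0,0,0],
], jaw=[0.2,0.2,0.2,0.2,0.2], twist=[0,0,0,0,0])

```text
t: 13.5
eef_pos: [0.5461, -0.0371, 0.1252]
tool_rot: [0.991, 0.134, -0.001, -0.0]
wrist_force: [0.1, -0.2, 1.1]
grip_width: 0.051
grasp_force: 0.0
```

Call:
move_arm([
  [0,0,0],
  [0,0,0],
  [0,0,0],
  [0,0,0],
  [0,0,0],
], jaw=[-0.2,-0.4,-0.6,-1,-1], twist=[0,0,0,0,0], force=25)

```text
t: 13.92
eef_pos: [0.5473, -0.0375, 0.1271]
tool_rot: [0.991, 0.134, 0.001, 0.0]
wrist_force: [0.1, -0.4, 1.9]
grip_width: 0.0154
grasp_force: 28.8
```

```bash
python3 s.py
```

```text
eef_pos [ 0.5473 -0.0375  0.1271]
tool_rot [9.910e-01 1.335e-01 7.000e-04 3.000e-04]
wrist_force [ 0.1029 -0.4047  1.9331]
wrist_torque [-0.0415  0.0388 -0.0159]
yaw y -74.65421632545325 q [-0.253  0.155  1.987 -0.     0.998  1.05 ]
```

Gripped. Now I'll slide along tool +y, in small steps at first.

Call:
move_arm([
  [0,0.3,0],
  [0,0.4,0],
  [0,0.4,0],
  [0,0,0],
], jaw=[-1,-1,-1,-1], twist=[0,0,0,0])

```text
t: 14.25
eef_pos: [0.5504, -0.0489, 0.1271]
tool_rot: [0.991, 0.133, 0.001, 0.001]
wrist_force: [-0.6, -1.0, 6.1]
grip_width: 0.0158
grasp_force: 29.3
```

```bash
python3 s.py
```

```text
eef_pos [ 0.5504 -0.0489  0.1271]
tool_rot [9.911e-01 1.334e-01 7.000e-04 6.000e-04]
wrist_force [-0.6467 -1.0119  6.1101]
wrist_torque [-0.0478  0.0808  0.0442]
yaw y -74.6722474174515 q [-2.720e-01  1.630e-01  1.977e+00 -1.000e-03  1.000e+00  1.032e+00]
```

Call:
move_arm([
  [0,0.8,-0.1],
  [0,1,0],
  [0,1,0],
  [0,1,0],
  [0,1,0],
], jaw=[-1,-1,-1,-1,-1], twist=[0,0,0,0,0])

```text
t: 14.67
eef_pos: [0.5631, -0.0953, 0.1271]
tool_rot: [0.991, 0.133, 0.001, -0.0]
wrist_force: [4.3, 2.8, 0.4]
grip_width: 0.0158
grasp_force: 28.6
```

Call:
move_arm([
  [0,1,0],
  [0,1,0],
  [0,1,0],
  [0,0.8,0],
  [0,0.6,0],
], jaw=[-1,-1,-1,-1,-1], twist=[0,0,0,0,0])

```text
t: 15.08
eef_pos: [0.5748, -0.138, 0.1271]
tool_rot: [0.991, 0.133, 0.001, 0.0]
wrist_force: [5.1, 3.5, 0.3]
grip_width: 0.0158
grasp_force: 28.6
```

Call:
move_arm([
  [0,0.4,0],
  [0,0.3,0],
  [0,0,0],
  [0,0,0],
], jaw=[-1,-1,-1,-1], twist=[0,0,0,0])

```text
t: 15.42
eef_pos: [0.5767, -0.145, 0.1271]
tool_rot: [0.991, 0.133, 0.001, 0.001]
wrist_force: [5.9, -0.1, -0.8]
grip_width: 0.0157
grasp_force: 28.3
```

```bash
python3 s.py
```

```text
eef_pos [ 0.5767 -0.145   0.1271]
tool_rot [9.911e-01 1.332e-01 1.000e-03 9.000e-04]
wrist_force [ 5.8996 -0.0909 -0.7603]
wrist_torque [ 0.172  -0.8006  0.0399]
yaw y -74.69000615801788 q [-0.417  0.249  1.875 -0.     1.015  0.887]
```

Call:
move_arm([
  [0.08,0.2,0],
  [0,0.2,0],
  [0,0.2,0],
  [0,0.1,0],
  [0,0,0],
], jaw=[-1,-1,-1,-1,-1], twist=[0,0,0,0,0])

```text
t: 15.83
eef_pos: [0.5783, -0.1506, 0.1271]
tool_rot: [0.991, 0.133, -0.0, 0.0]
wrist_force: [1.2, -0.5, 1.3]
grip_width: 0.0156
grasp_force: 28.7
```

Call:
move_arm([
  [0,0.1,0],
  [0,0.1,0],
  [0,0,0],
], jaw=[-1,-1,-1], twist=[0,0,0])

```text
t: 16.08
eef_pos: [0.5787, -0.152, 0.1271]
tool_rot: [0.991, 0.134, -0.0, 0.0]
wrist_force: [0.7, 0.3, 2.3]
grip_width: 0.0155
grasp_force: 28.8
```

```bash
python3 s.py
```

```text
eef_pos [ 0.5787 -0.152   0.1271]
tool_rot [ 9.910e-01  1.336e-01 -4.000e-04  0.000e+00]
wrist_force [0.7152 0.2717 2.2977]
wrist_torque [ 0.0816 -0.0634  0.0009]
yaw y -74.64842609874323 q [-4.260e-01  2.580e-01  1.864e+00 -1.000e-03  1.021e+00  8.770e-01]
```

Slid 0.1187 m so far; I'll push on to the stop.

Call:
move_arm([
  [0,0.1,0],
  [0,0.1,0],
  [0,0,0],
], jaw=[-1,-1,-1], twist=[0,0,0])

```text
t: 16.33
eef_pos: [0.579, -0.1529, 0.1271]
tool_rot: [0.991, 0.134, -0.001, -0.001]
wrist_force: [-2.0, 3.5, 3.1]
grip_width: 0.015
grasp_force: 29.0
```

Call:
move_arm([
  [0,0.1,0],
  [0,0,0],
  [0,0,0],
], jaw=[-1,-1,-1], twist=[0,0,0])

```text
t: 16.58
eef_pos: [0.579, -0.153, 0.1271]
tool_rot: [0.991, 0.134, -0.001, -0.002]
wrist_force: [-3.1, 6.6, 5.3]
grip_width: 0.0157
grasp_force: 29.2
```

```bash
python3 s.py
```

```text
eef_pos [ 0.579  -0.153   0.1271]
tool_rot [ 0.991   0.1337 -0.0012 -0.0019]
wrist_force [-3.1228  6.583   5.2922]
wrist_torque [ 0.7805  0.2005 -0.0258]
yaw y -74.63343334824039 q [-0.428  0.26   1.861  0.002  1.024  0.873]
```

The lid is at the end stop. I'll release, retreat and check.

Call:
move_arm([
  [0,-0.1,0],
  [0,0,0],
  [0,0,0],
  [0,0,0],
  [0,0,0],
], jaw=[-0.6,-0.4,0,0,0.1], twist=[0,0,0,0,0])

```text
t: 17.0
eef_pos: [0.5795, -0.1541, 0.1271]
tool_rot: [0.991, 0.133, -0.0, 0.0]
wrist_force: [-0.2, 0.6, -0.4]
grip_width: 0.0468
grasp_force: 0.0
```

Call:
move_arm([
  [0,0,-1],
  [0,0,-2.5],
  [0,0,-3],
  [0,0,-3],
  [0,0,-3],
], jaw=[0.1,0.1,0.1,0.1,0.1], twist=[0,0,0,0,0])

```text
t: 17.42
eef_pos: [0.5794, -0.1539, 0.2543]
tool_rot: [0.991, 0.133, 0.0, 0.0]
wrist_force: [-0.1, 0.0, 0.6]
grip_width: 0.0468
grasp_force: 0.0
```

Call:
move_arm([
  [0,3.5,0],
  [0,3.5,0],
  [0,3.5,0],
  [0,3.5,0],
  [0,3.5,0],
], jaw=[0.1,0.1,0.1,0.1,0.1], twist=[0,0,0,0,0])

```text
t: 17.83
eef_pos: [0.6261, -0.3242, 0.2534]
tool_rot: [0.991, 0.134, 0.0, 0.0]
wrist_force: [0.4, 0.2, -0.2]
grip_width: 0.047
grasp_force: 0.0
```

Call:
move_arm([
  [0,3.5,0],
  [0,3.5,0],
  [0,3.5,0],
  [0,2,0],
  [0,0,0],
], jaw=[0.1,0.1,0.1,0.1,0.1], twist=[0,0,0,0,0])

```text
t: 18.25
eef_pos: [0.6582, -0.4478, 0.2518]
tool_rot: [0.991, 0.132, -0.0, 0.001]
wrist_force: [-0.8, 0.8, 0.2]
grip_width: 0.047
grasp_force: 0.0
```

```bash
python3 s.py
python3 - <<'E'
from h import *
c=cams.capture("top"); im=c["color"]; cv2.imwrite("pics/t4.png",cv2.resize(im[100:310,180:440,::-1],None,fx=2.8,fy=2.8,interpolation=cv2.INTER_CUBIC))
E
```

```text
eef_pos [ 0.6582 -0.4478  0.2518]
tool_rot [ 9.913e-01  1.315e-01 -1.000e-04  9.000e-04]
wrist_force [-0.8426  0.847   0.1617]
wrist_torque [-0.0338  0.0524 -0.0063]
yaw y -74.88461343309513 q [-7.240e-01  5.570e-01  1.226e+00 -1.000e-03  1.358e+00  5.830e-01]
```

View pics/t4.png

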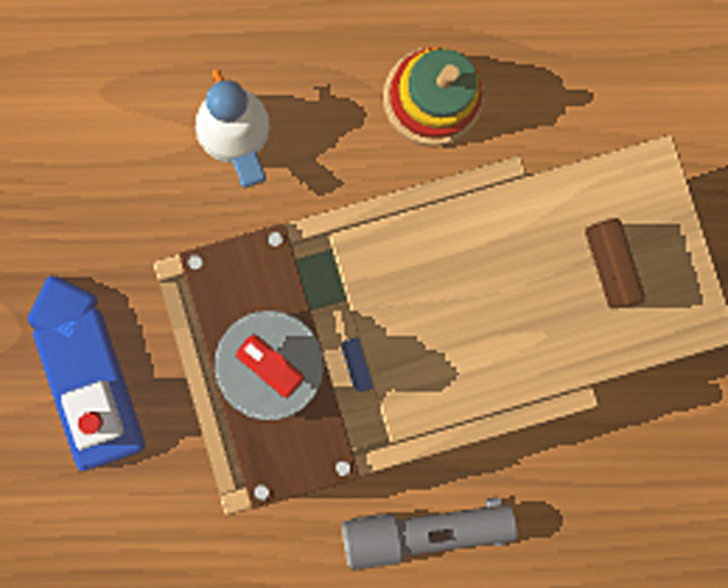

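The lid is fully open with its handle at (613,263). The knob is parked at (270,366), and the toys are undisturbed.

```bash
python3 -c "
from cell import order
print(order.hand_in())"
```

```text
the job is handed in; nothing more can be done
None
```

I lifted the knob, turned it about 56° to where it dropped into the parking notch, released it there, slid the lid to its end stop (about 0.12 m) and let go; the other toys look undisturbed, and the job is handed in, though no verdict came back.

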